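# Line up a bracket stack with a tapered pin

## Task

The loose brass disc inside the blue bracket stack has slipped out of line. Take the tapered pin with the red handle from the rack, feel with its nose through the top plate for the disc's hole and work the pin gently down, without forcing it, so that it draws the disc into line and goes fully home through all three holes, its collar flat on the top plate. Let go of it there, standing upright, and leave everything else where it is.

Things in the scene. Friction and masses are not known exactly. Their poses are not given: they have to be found in the camera images.
- pin_grip (a point): Centre of the red handle of the tapered pin (the only red handle in the rack): 24 x 24 mm, 44 mm tall, sides square to this point's x and y; z up along the pin. Loose, about 0.22 kg. Below it a dark collar, 34 mm across, 6 mm thick, then the steel pin, 54 mm long. It starts nose down in one of the rack's three holes, collar resting on the rack's top.
- pin_collar (a point): Centre of that collar's underside, 28 mm below pin_grip along the pin. Below it: a straight shank 22 mm in diameter and 22 mm long, a taper 18 mm long down to 8 mm, and a straight nose 8 mm in diameter and 14 mm long with a 0.5 mm bevel.
- pin_nose (a point): Centre of the flat end of the pin's nose, 54 mm below pin_collar, 82 mm below pin_grip.
- stack_hole (a point): Centre of the top plate's hole at its upper face, 60 mm above the table; axes those of the bracket, z up. The stack is fixed, 120 x 110 mm, bolt heads 5 mm high near the corners. From the top: steel plate 12 mm; brass disc; blue block 36 mm high standing on the table. All have a 24 mm through hole; plate and block are fixed and in line with each other.
- disc_level (a point): Point on the axis of the two fixed holes, at the height of the disc's upper face, 47 mm above the table, 13 mm below stack_hole; not the disc's own centre. The brass disc is 72 mm across, 10 mm thick, 1 mm of air above and below. It starts with its hole 10 to 11.4 mm off this axis in any direction; its place is not reported and shows only as brass in the top hole.
- stack: The bracket stack, origin at the centre of its underside. Its disc stays level, slides any way horizontally against 2 to 5 N of friction and stays put. A nose set down on the axis lands on the disc; about 6 mm off it, on the right side, it drops into the disc's hole; carried back to the axis it drags the disc, and the taper does the rest. Over 40 N between pin and stack is forcing it.
- rack: Wooden pin rack fixed to the table, 70 x 190 x 60 mm high, origin at the centre of its underside; three square holes 27 mm wide in a row along its y, at y = -60, 0 and 60 mm. Holds the tapered pin and two straight ones in any order.
- dowel_a_grip (a point): Centre of the yellow square handle (24 x 24 x 44 mm) of a straight pin in the rack; leave it there.
- dowel_b_grip (a point): Centre of the black square handle (24 x 24 x 44 mm) of a straight pin in the rack; leave it there.
- can: Grease can, 56 mm across, 80 mm high, origin at the centre of its underside; not needed.
- spare: Spare brass disc lying on the table, 72 mm across, 10 mm thick, with a 24 mm hole, origin at the centre of its underside; not needed.
- file: Flat file with an orange handle, 220 mm long, lying on the table; not needed.
- wrench: Steel wrench lying on the table; not needed.
Mind the look-alikes: they are no part of the job. What is shaped like the part that bears pin_grip but green or orange is not meant.

How it is judged:
On the way:
1. The tapered pin is lifted clear of the rack (height (world z) of pin_nose above 0.065 m), for 0.1 s.
At the end, for the whole second after the job is handed in: The tapered pin stands in the bracket stack through all three holes, its collar within 2 mm of the top plate and within 3 mm of the hole's centre, upright to 0.05 rad, at rest and released (horizontal distance between pin_collar and stack_hole below 0.003 m and z of pin_collar in the frame of stack_hole below 0.002 m and angle between pin_grip's own z axis and vertical below 0.05 rad and linear speed of pin below 0.02 m/s and contact force between the fingers and pin below 0.1 N); the robot touches nothing.
It fails at once if The pin is forced: more than 40 N between pin and bracket stack (its disc included) (contact force between pin and stack above 40 N).
It fails at once if A straight pin is pulled or knocked by more than 20 mm (distance of any of dowel_a_grip, dowel_b_grip from where it was at the start of the episode above 0.02 m).
It fails at once if The can, spare disc, file or wrench is moved more than 30 mm (distance of any of can, spare, file, wrench from where it was at the start of the episode above 0.03 m).
It also fails if it takes over 51 s, if anything falls off the work surface, if the arm or the gripper's body presses on something with over 40 N, if the wrist force passes 120 N, or if a joint passes its speed limit or range.

## Robot

A 6-joint arm with a two-finger parallel gripper is mounted at the origin on the work surface. World frame = base frame: x ahead of the robot, y to its left, z up, the work surface at z = 0. Lengths are in m, angles in rad, forces in N, time in s.
With the tool pointing down it reaches from about 0.35 to 0.975 m from the base axis. Payload 4.9 kg.
Tool frame: the origin (TCP) lies midway between the tips of the shut fingers; the grasp point (between the pads) lies 19 mm behind it; z points along the fingers, y is the line along which they close (so a half turn about z gives the same grasp; the last joint's range is limited). The gripper opens to 85 mm and grips with 20 to 120 N. Pads are 22 mm wide; open, the fingers measure 114 mm over their backs; the gripper's body (76 mm by 85 mm) begins 54 mm behind the grasp point. The pads swing forward as they close: fully open they stand 13 mm farther back than shut.
Start: joints at [0.991, 0.053, 1.613, -0, 1.476, -0.119], TCP at [0.278, 0.56, 0.231] pointing down, gripper open.
Joint ranges: [-3.01, 3.01], [-1.01, 2.22], [0.06, 2.58], [-1.02, 4.17], [0.09, 2.62], [-3.14, 3.14]. Speed limits (rad/s): [2.57, 2.57, 3.14, 3.14, 3.14, 3.14].

## Interface

Orientations are given as a rotation vector (axis times angle).
In Python, from station import ctrl, optics, job gives the robot as it stands.
- The arm moves only by the shell command python3 -m jog 'ROWS' [OPENING] [FORCE]. ROWS is JSON, a list of rows, each a list of 2 entries, a list of its own where there are three numbers: the shift along the tool's x, y, z in m, then the turn, a rotation vector about the tool's x, y, z in rad. A call has 1 to 5 rows; each row is the pose to reach, as a shift and turn from the pose commanded when the call began, along the tool's axes at that moment; what a row does not reach only later rows make up. A row lasts 1/10 s, in which the tool goes at most 50 mm and 8.59 degrees, less where a joint would pass 70% of its speed; a pose out of reach is approached as far as the arm can. A call with a gripper value outside its range is refused whole. OPENING is the opening, from 0 (shut) to 1 (fully open), set as the call begins (- or left out, the last holds). The fingers move at their own pace and stop on an object; FORCE is the grip in N (left out, the last holds). Time passes only in rows, so rows that repeat a pose let the fingers close. It gives the time, the measured TCP pose, the force, the opening and the grip force at its end, in the units of the state.
- ctrl.get_obs(): the state, without advancing time (a new reading comes with each control period).
- optics.get_image(name): name is "side" or "top"; returns a dict with "image" (384x512x3 uint8, blue, green, red), "fx", "fy", "cx", "cy" (pixels), "D" ([k1, k2, p1, p2, k3] as OpenCV has them; the pictures are not rectified), "rvec" (rotation vector, rad) and "tvec" (3), from world to camera coordinates, as OpenCV has them. Camera axes: x right, y down, z forward; pixel columns grow to the right and rows downward; lengths in m; the calibration is good to about 2 mm. A picture is of the moment at which its call begins. There is no depth.
- job.finish_job(): hands the job in; it is judged then, once.
The state is a dict: "t": time; "q": joint angles; "dq": joint speeds; "effort": joint torques, N m; "tool_pos": TCP position; "tool_rot": TCP orientation; "contact_force": force on the tool from outside, world axes, zero at the start; "wrist_torque": the same for the moment, N m; "opening": finger opening in m; "grip_force": force on a finger pad.
Only numpy, scipy, OpenCV 4.12 (cv2) and the standard library are available. Lean on these libraries where they do the work, as an engineer would, in place of code of your own. Each camera call takes 0.05 s, during which the arm holds its last target. There are 200 camera calls.

## Working session

There is one attempt and no reset: what is moved stays moved. The work goes in short steps, Python scripts to look and compute and a shell command to move; the robot and the scene stay as the last step left them, time stands still between calls to the robot, and variables do not carry over. Pictures are saved under pics/ and viewed, at most 10 in all, crops included, and the job is handed in when it is done.

```bash
ls; mkdir -p pics; python3 - <<'E'
from station import ctrl, optics
import cv2,json
o=ctrl.get_obs();print({k:(v.tolist() if hasattr(v,'tolist') else v) for k,v in o.items()})
ims=[]
for n in("top","side"):
    d=optics.get_image(n);cv2.imwrite(f"pics/{n}0.png",d["image"]);print(n,{k:v for k,v in d.items() if k!="image"})
E
```

```text
pics
{'t': 0.0, 'q': [0.9910033361693077, 0.05336459490204139, 1.6143144828286027, -9.578529811320982e-06, 1.4760011601033969, -0.1189967974932067], 'dq': [0.0014017669779706806, 3.489569289005421e-05, 0.001709044412441597, -0.00018844634303085924, 0.0009015658222142486, -0.0020879062784857536], 'effort': [-0.0010488253610674292, -39.36885595321655, -37.01728820800781, -0.00038250081161095295, 0.006973955169087276, 6.925668571966526e-06], 'tool_pos': [0.27756458879338597, 0.5592786339265329, 0.2300459921504973], 'tool_rot': [-0.7172672784471138, -3.057889647297295, 0.003085475753628153], 'contact_force': [-0.32119067596400375, -0.4172590523239176, 0.5599883716136529], 'wrist_torque': [0.01889064347738142, -0.027340962210030337, -0.0584517509117109], 'grip_force': 0.0, 'opening': 0.08546061452750017}
top {'fx': 371.34823943818895, 'fy': 371.34823943818895, 'cx': 256.0783164726367, 'cy': 201.7525985698389, 'D': array([0.03367723, 0.        , 0.        , 0.        , 0.        ]), 'rvec': array([ 2.03679596, -2.17480394,  0.24578598]), 'tvec': array([-0.03471657,  0.60768634,  1.00082733])}
side {'fx': 352.12217621117276, 'fy': 352.12217621117276, 'cx': 255.0972214587149, 'cy': 189.472442354687, 'D': array([0.00186669, 0.        , 0.        , 0.        , 0.        ]), 'rvec': array([ 0.16412093, -2.89471281,  1.08425329]), 'tvec': array([0.55419582, 0.15346961, 0.82835767])}
```

View pics/top0.png

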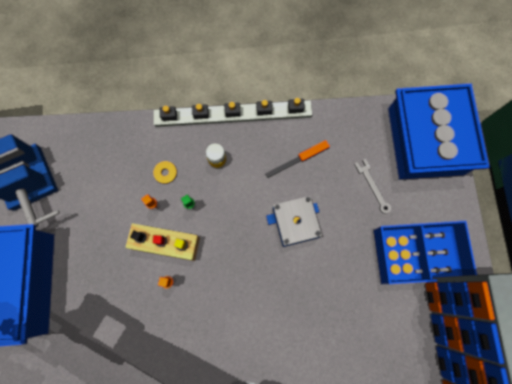

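View pics/side0.png

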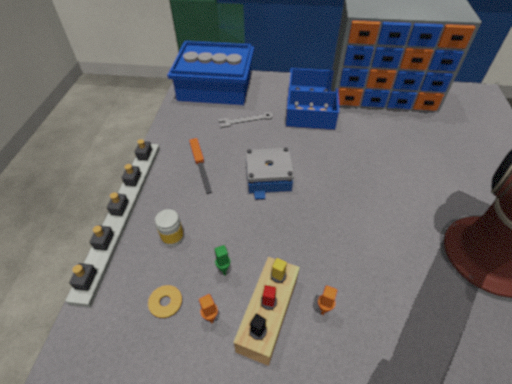

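```bash
cat > h.py <<'E'
import numpy as np,cv2
from station import optics,ctrl
from scipy.spatial.transform import Rotation as R
def get(n):
    d=optics.get_image(n);d["K"]=np.array([[d["fx"],0,d["cx"]],[0,d["fy"],d["cy"]],[0,0,1]]);d["Rm"]=cv2.Rodrigues(d["rvec"])[0]
    d["C"]=-d["Rm"].T@d["tvec"];return d
def dirs(d,p):
    u=cv2.undistortPoints(np.float64(p).reshape(-1,1,2),d["K"],d["D"]).reshape(-1,2)
    return np.c_[u,np.ones(len(u))]@d["Rm"]
def plane(d,p,z):
    v=dirs(d,p);return (d["C"]+v*((z-d["C"][2])/v[:,2])[:,None])[:,:2]
def proj(d,P): return cv2.projectPoints(np.float64(P).reshape(-1,1,3),d["rvec"],d["tvec"],d["K"],d["D"])[0].reshape(-1,2)
def tri(a,p,b,q):
    A=[];r=[]
    for d,x in((a,p),(b,q)):
        v=dirs(d,[x])[0];v/=np.linalg.norm(v);M=np.eye(3)-np.outer(v,v);A.append(M);r.append(M@d["C"])
    return np.linalg.lstsq(np.vstack(A),np.hstack(r),rcond=None)[0]
def blobs(m,mn=15):
    n,l,s,c=cv2.connectedComponentsWithStats(m.astype(np.uint8));return [(s[i,4],c[i],l==i) for i in range(1,n) if s[i,4]>=mn]
E
python3 - <<'E'
from h import *
T,S=get("top"),get("side");print("C",T["C"],S["C"])
out=[]
cs={}
for n,d in(("top",T),("side",S)):
    h=cv2.cvtColor(d["image"],cv2.COLOR_BGR2HSV);H,s,v=h[...,0].astype(int),h[...,1],h[...,2]
    red=((H<4)|(H>174))&(s>150)&(v>90)
    red[:, 430:]=0
    for a,c,m in blobs(red): print(n,"red",a,c.round(1)); cs[n]=c
    for nm,m in(("wood",(H>12)&(H<30)&(s>60)&(s<170)&(v>120)),("plate",(s<40)&(v>165))):
        for a,c,mm in blobs(m,300):
            r=cv2.minAreaRect(np.argwhere(mm)[:,::-1].astype(np.float32))
            w=plane(d,cv2.boxPoints(r),.06); print(n,nm,a,c.round(1),"corners@.06",w.round(4).tolist(),"mean",w.mean(0).round(4))
print("red tri",tri(T,cs["top"],S,cs["side"]))
a=cv2.resize(T["image"][185:270,115:205],None,fx=6,fy=6,interpolation=2)
b=cv2.resize(T["image"][190:250,262:328],None,fx=6,fy=6,interpolation=2)
c=cv2.resize(S["image"][140:205,235:305],None,fx=4,fy=4,interpolation=2);e=cv2.resize(S["image"][250:365,230:305],None,fx=4,fy=3,interpolation=2)
o=np.zeros((600,800,3),np.uint8)
a=cv2.resize(T["image"][215:265,120:205],(425,250),interpolation=2);o[:250,:425]=a
b=cv2.resize(T["image"][190:250,262:328],(330,300),interpolation=2);o[:300,430:760]=b
c=cv2.resize(S["image"][140:205,235:305],(350,325),interpolation=2);o[260:585,:350]=c
e=cv2.resize(S["image"][250:310,240:300],(290,290),interpolation=2);o[305:595,430:720]=e
cv2.imwrite("pics/c1.png",o)
E
```

```text
C [ 0.36742253 -0.05744875  1.11078512] [0.49675321 0.48926037 0.72850731]
top red 56 [157.6 239.8]
top wood 1343 [161.2 241.3] corners@.06 [[0.4969, 0.3025], [0.5706, 0.2902], [0.5223, 0.0988], [0.4497, 0.1142]] mean [0.5099 0.2014]
top plate 1095 [232.7 112.8] corners@.06 [[0.9154, 0.2207], [0.917, -0.2631], [0.8686, -0.2612], [0.8674, 0.2183]] mean [ 0.8921 -0.0213]
top plate 1234 [296.6 219.8] corners@.06 [[0.5933, -0.1262], [0.6148, -0.2286], [0.4991, -0.2476], [0.4788, -0.1475]] mean [ 0.5465 -0.1875]
side red 191 [268.7 295.4]
side wood 2732 [267.3 309.4] corners@.06 [[0.5686, 0.297], [0.5176, 0.0912], [0.4375, 0.1178], [0.5006, 0.3139]] mean [0.5061 0.205 ]
side wood 821 [164.5 301.1] corners@.06 [[0.7553, 0.1916], [0.6883, 0.1841], [0.6717, 0.2484], [0.7346, 0.2555]] mean [0.7125 0.2199]
side plate 1175 [107.2 238.6] corners@.06 [[0.9081, 0.2398], [0.912, -0.197], [0.8492, -0.1677], [0.8633, 0.2531]] mean [0.8832 0.0321]
red tri [0.50858185 0.20178537 0.09492352]
```

View pics/c1.png

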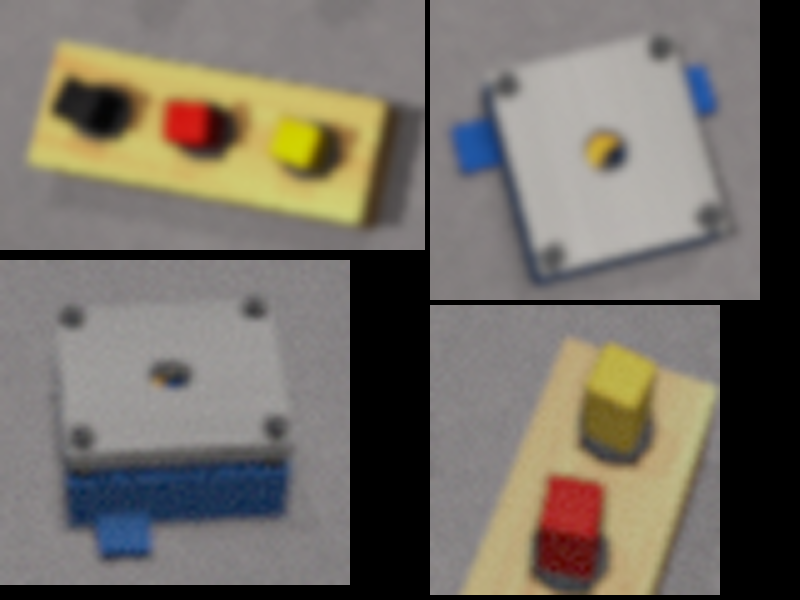

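```bash
cat > m.py <<'E'
from h import *
from scipy.optimize import least_squares
T,S=get("top"),get("side")
def fc(e,o,f): return np.array([[o[0]+(x)/f,o[1]+(y)/f] for x,y in e])
bt=fc([(77,85),(230,47),(279,216),(122,257)],(262,190),5.)-.4
bs=fc([(71,57),(254,48),(276,167),(81,177)],(235,140),5.)-.4
ht=fc([(175,151)],(262,190),5.)-.4
for d,b in((T,bt),(S,bs)):
    w=plane(d,b,.065);print("bolts",w.round(4).tolist(),w.mean(0).round(4)); e=w[[1,2]]-w[[0,3]];f=w[[3,2]]-w[[0,1]]
    print("yaw",np.degrees(np.arctan2(*e.sum(0)[::-1])),np.degrees(np.arctan2(*f.sum(0)[::-1])))
# average over frames, colour analysis of hole
def avg(n): return np.mean([get(n)["image"].astype(float) for _ in range(8)],0).astype(np.uint8)
for nm,d,(x0,y0,x1,y1) in(("top",T,(288,211,306,229)),("side",S,(258,205,280,225))):
    im=avg(nm);c=cv2.resize(im[y0:y1,x0:x1],None,fx=10,fy=10,interpolation=cv2.INTER_CUBIC)
    toP=lambda q:(np.float64(q)+.5)/10-.5+[x0,y0]
    g=c[...,2].astype(float)*.5+c[...,1]*.5; b=c[...,2].astype(int)-c[...,0]
    hole=((c.max(2)<115)|(b>45)).astype(np.uint8)
    cs=max(cv2.findContours(hole,0,1)[0],key=cv2.contourArea)[:,0]
    w=plane(d,toP(cs),.06); r=least_squares(lambda p:np.hypot(*(w-p).T)-.012,w.mean(0),loss="soft_l1",f_scale=.001)
    print(nm,"hole",r.x.round(4),"rms",np.sqrt(np.mean(r.fun**2)).round(5),"free extents",np.ptp(w,0).round(4)); H=r.x
    br=max(cv2.findContours((b>40).astype(np.uint8),0,1)[0],key=cv2.contourArea)[:,0]
    wb=plane(d,toP(br),.047); top=plane(d,toP(br),.06)
    k=np.hypot(*(top-H).T)<.0095
    k&=np.hypot(*(wb-H).T)<.0105
    q=wb[k]; r=least_squares(lambda p:np.hypot(*(q-p).T)-.012,H+(H-wb.mean(0))) if k.sum()>3 else None
    if r: print("disc off",(r.x-H).round(4),"ang",np.degrees(np.arctan2(*(r.x-H)[::-1])).round(1),np.hypot(*(r.x-H)).round(4),k.sum(),"rms",np.sqrt(np.mean(r.fun**2)).round(5))
    print("brass centroid off",(wb.mean(0)-H).round(4))
    cv2.imwrite(f"pics/h_{nm}.png",cv2.resize(c,None,fx=2,fy=2))
    if nm=="side":
        z=cv2.cvtColor(im,cv2.COLOR_BGR2HSV)
    hs=cv2.cvtColor(im,cv2.COLOR_BGR2HSV); red=((hs[...,0]<6)|(hs[...,0]>172))&(hs[...,1]>130)&(hs[...,2]>60); 
    L=[(m,cc) for a,cc,m in blobs(red) if cc[0]<400][0]
    v=hs[...,2]; t=L[0]&(v>(150 if nm=="side" else 0)); print(nm,"red V pct",np.percentile(v[L[0]],[5,25,50,75,95]))
    rr=cv2.minAreaRect(plane(d,np.argwhere(t)[:,::-1],.11).astype(np.float32)*1000);print("red top rect mm",rr)
i=[cv2.imread(f"pics/h_{n}.png") for n in("top","side")];o=np.zeros((400,800,3),np.uint8);o[:360,:360]=i[0];o[:400,360:800]=i[1];cv2.imwrite("pics/hole.png",o)
E
python3 m.py
```

```text
bolts [[0.5866, -0.1337], [0.6033, -0.2237], [0.5035, -0.2418], [0.4861, -0.1512]] [ 0.5449 -0.1876]
yaw -79.32469081744844 -169.89164588964542
bolts [[0.601, -0.2232], [0.5009, -0.2415], [0.4841, -0.1515], [0.5842, -0.1332]] [ 0.5426 -0.1874]
yaw -169.64640134182204 100.54828547644533
top hole [ 0.5454 -0.1867] rms 0.00127 free extents [0.0217 0.0235]
disc off [0.0064 0.0048] ang 36.8 0.008 46 rms 0.00102
brass centroid off [0.0041 0.0009]
top red V pct [ 72.1  139.75 196.   206.   209.  ]
red top rect mm ((506.6062316894531, 197.87599182128906), (24.432615280151367, 21.5726261138916), 86.15337371826172)Traceback (most recent call last):
  File "m.py", line 18, in <module>
    cs=max(cv2.findContours(hole,0,1)[0],key=cv2.contourArea)[:,0]
       ~~~^^^^^^^^^^^^^^^^^^^^^^^^^^^^^^^^^^^^^^^^^^^^^^^^^^^
ValueError: max() iterable argument is empty
```

```bash
cat > go.py <<'E'
import sys;from h import *
x,y,z,yaw=map(float,sys.argv[1:5]);o=ctrl.get_obs();Q=R.from_rotvec(o["tool_rot"])
c=np.cos(np.radians(yaw));s=np.sin(np.radians(yaw)) # yaw = world angle of tool y
G=R.from_matrix(np.c_[[-s*-1*-1*-1,-c*1,0],[c,s,0],[0,0,-1]]) if 0 else R.from_matrix(np.c_[np.cross([c,s,0],[0,0,-1]),[c,s,0],[0,0,-1]])
print("t",round(o["t"],2),"pos",np.round(o["tool_pos"],4),"F",np.round(o["contact_force"],1),"open",round(o["opening"],4),"grip",round(o["grip_force"],1))
print("shift",Q.inv().apply(np.array([x,y,z])-o["tool_pos"]).round(4),"turn",(Q.inv()*G).as_rotvec().round(3))
E
python3 -m jog '[[[-0.04,-0.02,0],[0,0,0.12]],[[-0.08,-0.045,0],[0,0,0.26]],[[-0.12,-0.07,0],[0,0,0.4]],[[-0.16,-0.095,0],[0,0,0.54]],[[-0.2,-0.12,0],[0,0,0.68]]]'; python3 go.py .507 .201 .2 -4
python3 - <<'E'
import re
s=open('m.py').read()
s=s.replace('hole=((c.max(2)<115)|(b>45))','hole=((g<(.5*(g.min()+np.percentile(g,90))))|(b>45))').replace('>40).astype','>(40 if nm=="top" else 20)).astype')
open('m.py','w').write(s)
E
python3 m.py
```

```text
t: 1.6
tool_pos: [0.4043, 0.3618, 0.2315]
tool_rot: [1.703, 2.639, 0.001]
contact_force: [0.4, 0.0, -0.3]
opening: 0.0851
grip_force: 0.0
t 1.6 pos [0.4043 0.3618 0.2315] F [ 0.4  0.  -0.3] open 0.0851 grip 0.0
shift [-0.1888  0.0273  0.0315] turn [ 0.001 -0.     0.495]
bolts [[0.5866, -0.1337], [0.6033, -0.2237], [0.5035, -0.2418], [0.4861, -0.1512]] [ 0.5449 -0.1876]
yaw -79.32469081744844 -169.89164588964542
bolts [[0.601, -0.2232], [0.5009, -0.2415], [0.4841, -0.1515], [0.5842, -0.1332]] [ 0.5426 -0.1874]
yaw -169.64640134182204 100.54828547644533
top hole [ 0.5453 -0.1868] rms 0.00114 free extents [0.0216 0.0238]
disc off [-0.0081 -0.012 ] ang -123.8 0.0145 45 rms 0.00064
brass centroid off [0.0042 0.001 ]
top red V pct [ 70.  126.  194.5 209.  212. ]
red top rect mm ((506.5284118652344, 196.7264404296875), (21.449758529663086, 22.88336181640625), 89.54705810546875)
side hole [ 0.5201 -0.    ] rms 0.00403 free extents [0.0218 0.0335]Traceback (most recent call last):
  File "m.py", line 21, in <module>
    br=max(cv2.findContours((b>(40 if nm=="top" else 20)).astype(np.uint8),0,1)[0],key=cv2.contourArea)[:,0]
       ~~~^^^^^^^^^^^^^^^^^^^^^^^^^^^^^^^^^^^^^^^^^^^^^^^^^^^^^^^^^^^^^^^^^^^^^^^^^^^^^^^^^^^^^^^^^^^^^
ValueError: max() iterable argument is empty
```

```bash
python3 -m jog '[[[-0.04,0.006,0],[0,0,0.1]],[[-0.08,0.012,0],[0,0,0.2]],[[-0.12,0.018,0.01],[0,0,0.3]],[[-0.16,0.023,0.02],[0,0,0.4]],[[-0.189,0.027,0.03],[0,0,0.495]]]'; sed -i 's/258,205,280,225/258,153,280,173/; s/range(8)/range(4)/' m.py; python3 m.py|grep -v bolt; python3 go.py .507 .201 .15 -4
```

```text
t: 3.0
tool_pos: [0.5081, 0.2008, 0.2012]
tool_rot: [2.298, 2.141, 0.001]
contact_force: [0.7, 1.6, -0.3]
opening: 0.0856
grip_force: 0.0
yaw -79.32469081744844 -169.89164588964542
yaw -169.64640134182204 100.54828547644533
top hole [ 0.5455 -0.1867] rms 0.00107 free extents [0.0215 0.024 ]
disc off [0.0061 0.0048] ang 38.3 0.0078 45 rms 0.00102
brass centroid off [0.004  0.0009]
top red V pct [ 71.  94. 107. 114. 129.]
red top rect mm ((398.7395324707031, 336.16815185546875), (522.0301513671875, 199.95018005371094), 13.20433521270752)
side hole [ 0.5301 -0.1697] rms 0.013 free extents [0.0466 0.0556]
brass centroid off [ 0.0205 -0.0453]
side red V pct [ 77.  79.  82. 122. 142.]
t 3.5 pos [0.5068 0.2038 0.2018] F [-0.2 -0.3 -0.4] open 0.0852 grip 0.0
shift [-0.0028  0.0003  0.0518] turn [ 0.001 -0.     0.007]Traceback (most recent call last):
  File "m.py", line 34, in <module>
    rr=cv2.minAreaRect(plane(d,np.argwhere(t)[:,::-1],.11).astype(np.float32)*1000);print("red top rect mm",rr)
                       ~~~~~^^^^^^^^^^^^^^^^^^^^^^^^^^^^^^
  File "h.py", line 11, in plane
    v=dirs(d,p);return (d["C"]+v*((z-d["C"][2])/v[:,2])[:,None])[:,:2]
  File "h.py", line 8, in dirs
    u=cv2.undistortPoints(np.float64(p).reshape(-1,1,2),d["K"],d["D"]).reshape(-1,2)
      ~~~~~~~~~~~~~~~~~~~^^^^^^^^^^^^^^^^^^^^^^^^^^^^^^^^^^^^^^^^^^^^^
cv2.error: OpenCV(4.12.0) /io/opencv/modules/calib3d/src/undistort.dispatch.cpp:347: error: (-215:Assertion failed) CV_IS_MAT(_src) && CV_IS_MAT(_dst) && (_src->rows == 1 || _src->cols == 1) && (_dst->rows == 1 || _dst->cols == 1) && _src->cols + _src->rows - 1 == _dst->rows + _dst->cols - 1 && (CV_MAT_TYPE(_src->type) == CV_32FC2 || CV_MAT_TYPE(_src->type) == CV_64FC2) && (CV_MAT_TYPE(_dst->type) == CV_32FC2 || CV_MAT_TYPE(_dst->type) == CV_64FC2) in function 'cvUndistortPointsInternal'
```

```bash
python3 - <<'E'
from h import *
T,S=get("top"),get("side")
t0,s0=cv2.imread("pics/top0.png"),cv2.imread("pics/side0.png")
o=np.zeros((440,800,3),np.uint8)
o[:360,:360]=cv2.resize(cv2.imread("pics/h_top.png"),(360,360))
o[:400,400:]=cv2.resize(s0[153:173,258:278],(400,400),interpolation=2)
cv2.imwrite("pics/hole.png",o)
# red handle: top face in side view (bright) at z=.11
for nm,d,im in(("top",T,t0),("side",S,s0)):
    hs=cv2.cvtColor(im,cv2.COLOR_BGR2HSV); red=((hs[...,0]<6)|(hs[...,0]>172))&(hs[...,1]>130)&(hs[...,2]>60); red[:,400:]=0
    m=max(blobs(red),key=lambda b:b[0])[2]; v=hs[...,2].astype(int)
    th=cv2.threshold(v[m].astype(np.uint8),0,255,cv2.THRESH_OTSU)[0]; k=m&(v>th)
    print(nm,"V",np.percentile(v[m],[5,25,50,75,95]),"th",th)
    for lab,mm in(("all",m),("bright",k)):
        p=np.argwhere(mm)[:,::-1]; w=plane(d,p,.11); print(lab,len(p),"centroid@.11",w.mean(0).round(4),"rect",cv2.minAreaRect((w*1000).astype(np.float32)))
    if nm=="side":
        for P in((.508,.2018),(.507,.201),(.509,.201)): print(P,proj(d,[*P,.11]))
E
```

```text
top V [ 70.8 131.  196.  206.  209. ] th 144.0
all 73 centroid@.11 [0.5071 0.1967] rect ((506.5950622558594, 197.71673583984375), (24.75191307067871, 21.57340431213379), 86.15316009521484)
bright 53 centroid@.11 [0.5087 0.1996] rect ((508.1263427734375, 200.45712280273438), (19.078035354614258, 18.885347366333008), 86.15316009521484)
side V [ 90.  97. 150. 171. 174.] th 130.0
all 215 centroid@.11 [0.5079 0.2096] rect ((508.995361328125, 208.82061767578125), (22.01803970336914, 36.970558166503906), 4.595697402954102)
bright 117 centroid@.11 [0.5078 0.2014] rect ((507.29217529296875, 201.13711547851562), (21.14320945739746, 20.56476402282715), 82.46527099609375)
(0.508, 0.2018) [[268.90895079 291.80922027]]
(0.507, 0.201) [[269.48327222 291.46252236]]
(0.509, 0.201) [[268.41186461 291.34827357]]
```

View pics/hole.png

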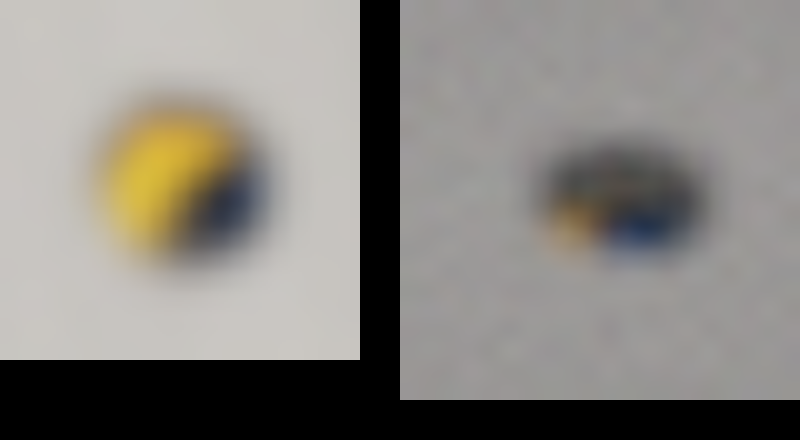

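```bash
python3 -m jog '[[[-0.002,0.001,0.03],[0,0,0.04]],[[-0.002,0.001,0.065],[0,0,0.04]],[[-0.002,0.001,0.1],[0,0,0.04]],[[-0.002,0.001,0.12],[0,0,0.04]],[[-0.002,0.001,0.126],[0,0,0.04]]]' 0.6; python3 -m jog '[[[0,0,0],[0,0,0]],[[0,0,0],[0,0,0]],[[0,0,0],[0,0,0]],[[0,0,0],[0,0,0]],[[0,0,0],[0,0,0]]]' 0 60;python3 -m jog '[[[0,0,0],[0,0,0]],[[0,0,0],[0,0,0]],[[0,0,0],[0,0,0]]]'; python3 go.py .508 .2012 .2 -6
```

```text
t: 4.1
tool_pos: [0.5056, 0.2005, 0.0722]
tool_rot: [-2.332, -2.101, 0.008]
contact_force: [-0.3, 0.7, -0.7]
opening: 0.0513
grip_force: 0.0
t: 4.6
tool_pos: [0.509, 0.2011, 0.077]
tool_rot: [2.334, 2.101, 0.004]
contact_force: [0.1, 0.0, 3.7]
opening: 0.0231
grip_force: 60.3
t: 4.9
tool_pos: [0.509, 0.2011, 0.0769]
tool_rot: [2.334, 2.101, 0.004]
contact_force: [-0.5, 1.1, 6.4]
opening: 0.0233
grip_force: 60.7
t 4.9 pos [0.509  0.2011 0.0769] F [-0.5  1.1  6.4] open 0.0233 grip 60.7
shift [ 1.000e-04 -7.000e-04 -1.231e-01] turn [ 0.002 -0.001 -0.   ]
```

```bash
python3 -m jog '[[[0,0,-0.02],[0,0,0]],[[0,0,-0.05],[0,0,0]],[[0,0,-0.08],[0,0,0]],[[0,0,-0.11],[0,0,0]],[[0,0,-0.13],[0,0,0]]]'; python3 -m jog '[[[-0.03,0.006,0],[0,0,0]],[[-0.07,0.013,0],[0,0,0]],[[-0.11,0.02,0],[0,0,0]],[[-0.15,0.028,0],[0,0,0]],[[-0.19,0.035,0],[0,0,0]]]';python3 -m jog '[[[-0.04,0.007,0],[0,0,0]],[[-0.08,0.015,0],[0,0,0]],[[-0.12,0.022,0],[0,0,0]],[[-0.16,0.03,0],[0,0,0]],[[-0.198,0.037,0],[0,0,0]]]'; python3 -m jog '[[[0,0,0.02],[0,0,0]],[[0,0,0.04],[0,0,0]],[[0,0,0.05],[0,0,0]],[[0,0,0.05],[0,0,0]],[[0,0,0.05],[0,0,0]]]'; python3 go.py .5398 -.1917 .155 -6
python3 - <<'E'
from h import *
T,S=get("top"),get("side")
o=np.zeros((560,800,3),np.uint8)
o[:,:390]=cv2.resize(T["image"][180:260,260:316],(390,560),interpolation=2)
o[:,400:]=cv2.resize(S["image"][95:179,230:290],(400,560),interpolation=2)
cv2.imwrite("pics/carry.png",o)
E
```

```text
t: 5.4
tool_pos: [0.508, 0.2007, 0.2069]
tool_rot: [2.335, 2.101, 0.002]
contact_force: [0.7, -0.5, -2.6]
opening: 0.0232
grip_force: 60.3
t: 5.9
tool_pos: [0.5219, 0.0067, 0.2042]
tool_rot: [-2.334, -2.101, 0.002]
contact_force: [1.1, 0.3, -1.3]
opening: 0.023
grip_force: 60.3
t: 6.4
tool_pos: [0.538, -0.1942, 0.2041]
tool_rot: [-2.334, -2.1, 0.001]
contact_force: [0.5, 0.5, -2.8]
opening: 0.0233
grip_force: 60.3
t: 6.9
tool_pos: [0.5388, -0.1923, 0.1554]
tool_rot: [-2.334, -2.102, 0.0]
contact_force: [-0.1, -0.6, -1.3]
opening: 0.0236
grip_force: 60.2
t 6.9 pos [ 0.5388 -0.1923  0.1554] F [-0.1 -0.6 -1.3] open 0.0236 grip 60.2
shift [0.0007 0.0009 0.0004] turn [-0.  0.  0.]
```

View pics/carry.png

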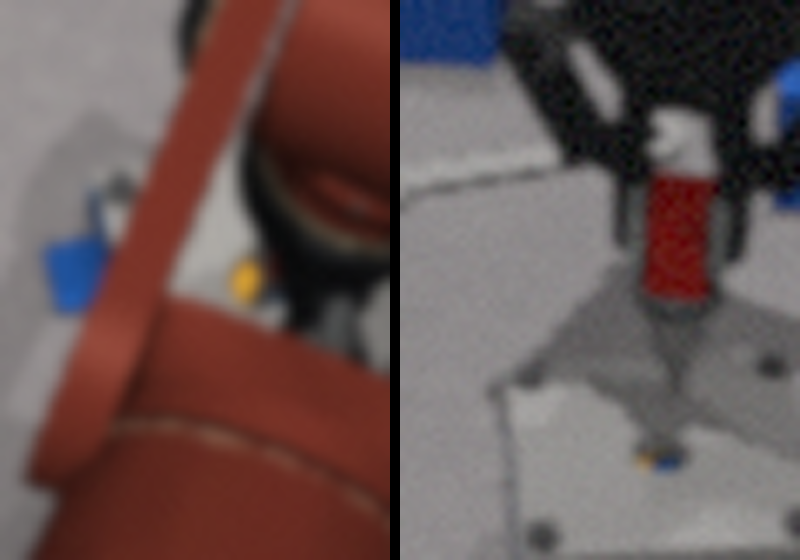

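```bash
python3 - <<'E'
from h import *
S=get("side");im=S["image"]
P=np.array([[.5388,-.1923,z] for z in(.1665+.022,.1665,.1665-.022,.0845)]);print("pred handle top,mid,bottom,nose",proj(S,P).round(1).tolist())
print("hole pred",proj(S,[.544,-.1875,.06]).round(1))
hs=cv2.cvtColor(im,cv2.COLOR_BGR2HSV);m=((hs[...,0]<8)|(hs[...,0]>172))&(hs[...,1]>150);m[:100]=0;m[145:]=0;m[:,:255]=0;m[:,285:]=0
p=np.argwhere(m);print("red",p.mean(0)[::-1],p.min(0)[::-1],p.max(0)[::-1])
for r in range(122,140,3): q=p[p[:,0]==r][:,1];print(r,q.min(),q.max(),end=";")
g=im[140:157,262:282].mean(2).astype(int);print(g)
E
```

```text
pred handle top,mid,bottom,nose [[271.6, 123.9], [271.3, 131.0], [271.1, 137.8], [270.4, 155.2]]
hole pred [[268.1 162.9]]
red [271.15286624 129.84076433] [267 121] [281 139]
122 267 276;125 267 275;128 267 275;131 267 275;134 267 274;137 267 275;[[ 91  92  87  81  65  53  67  57  64  65  64  63  56  56  52  60  82  95
   97 102]
 [ 94  95  93  82  73  54  49  59  56  64  58  59  49  47  68  77  85  91
   98  94]
 [ 93  95  94  91  73  70  58  54  55  57  55  54  52  62  72  93  93  96
   91  94]
 [ 95  99  92  95  90  81  68  65  63  66  64  63  62  73  85  95  98  98
   95  95]
 [ 96  95  92  95  91  86  71  71  67  75  71  73  74  77  88  93  97  97
   97  97]
 [ 93  96  94  93  93  83  74  76  77  74  71  75  76  78  93  94  96  94
   98  94]
 [ 92  88  94  95  93  84  75  76  79  75  75  70  76  87  94  96  96 100
  101 104]
 [101  96  97  93  98  89  78  69  70  69  77  72  81  90  99  94  97 102
  112 109]
 [ 99  96  99  98 100  96  89  74  73  71  73  77  89 101  99 101 106 108
  114 117]
 [104 104 105 105 105 101  96  82  69  66  74  88 100 106 103 108 103 111
  110 106]
 [106 107 109 107 111 109 108  90  73  74  77  96 104 110 108 108 107 107
  112 111]
 [103 102 106 105 104 110 102  92  79  72  85 101 106 108 107 106 108 107
  109 109]
 [ 93  96  91  93  95  91  96  94  79  77  93 100 113 110 109 108 110 106
  113 110]
 [ 90  91  82  88  93  88  92  84  82  83  90 105 111 109 110 112 113 110
  110 112]
 [ 92  92  91  87  91  88  90  86  79  85  89  96 105 106 107 111 113 114
  111 109]
 [114 104  92  88  92  90  90  92  89  89  93  96  95 100 104 106 108 111
  110 111]
 [136 122 102  93  91  93  92  87  88  95  89  91  90  91  97 106 110 109
  108 111]]
```

```bash
python3 -m jog '[[[0.0007,0.001,0.006],[0,0,0]],[[0.0007,0.001,0.012],[0,0,0]],[[0.0007,0.001,0.018],[0,0,0]],[[0.0007,0.001,0.022],[0,0,0]],[[0.0007,0.001,0.024],[0,0,0]]]'; python3 -m jog '[[[0,0,0.002],[0,0,0]],[[0,0,0.004],[0,0,0]],[[0,0,0.006],[0,0,0]],[[0,0,0.008],[0,0,0]],[[0,0,0.008],[0,0,0]]]';  python3 -m jog '[[[0,0,0.001],[0,0,0]],[[0,0,0.002],[0,0,0]],[[0,0,0.003],[0,0,0]],[[0,0,0.004],[0,0,0]],[[0,0,0.004],[0,0,0]]]'
```

```text
t: 7.55
tool_pos: [0.5394, -0.1918, 0.1302]
tool_rot: [-2.334, -2.101, 0.001]
contact_force: [0.2, 0.4, -1.7]
opening: 0.0234
grip_force: 60.2
t: 8.05
tool_pos: [0.5397, -0.1919, 0.123]
tool_rot: [-2.335, -2.102, 0.0]
contact_force: [-0.1, 0.4, -1.7]
opening: 0.0233
grip_force: 60.2
t: 8.55
tool_pos: [0.5398, -0.192, 0.1191]
tool_rot: [-2.335, -2.102, 0.0]
contact_force: [0.5, -0.2, -2.1]
opening: 0.0235
grip_force: 60.2
```

```bash
python3 -m jog '[[[0,0,0.001],[0,0,0]],[[0,0,0.002],[0,0,0]],[[0,0,0.003],[0,0,0]],[[0,0,0.003],[0,0,0]]]';  python3 -m jog '[[[0,0,0.001],[0,0,0]],[[0,0,0.002],[0,0,0]],[[0,0,0.003],[0,0,0]],[[0,0,0.003],[0,0,0]]]'
```

```text
t: 8.95
tool_pos: [0.5398, -0.192, 0.1161]
tool_rot: [-2.335, -2.102, 0.0]
contact_force: [-0.0, -0.0, -2.6]
opening: 0.0234
grip_force: 60.2
t: 9.35
tool_pos: [0.5397, -0.192, 0.113]
tool_rot: [-2.335, -2.102, 0.0]
contact_force: [-0.7, -0.2, -1.6]
opening: 0.023
grip_force: 60.2
```

```bash
python3 -m jog '[[[0.001,0.0008,0],[0,0,0]],[[0.002,0.0016,0],[0,0,0]],[[0.003,0.0024,0],[0,0,0]],[[0.004,0.003,0],[0,0,0]],[[0.0049,0.0037,0],[0,0,0]]]';  python3 -m jog '[[[0,0,0.001],[0,0,0]],[[0,0,0.002],[0,0,0]],[[0,0,0.003],[0,0,0]],[[0,0,0.003],[0,0,0]]]'
```

```text
t: 9.85
tool_pos: [0.5436, -0.1879, 0.1133]
tool_rot: [-2.335, -2.102, 0.003]
contact_force: [-2.3, -1.8, -0.0]
opening: 0.0234
grip_force: 60.4
t: 10.25
tool_pos: [0.5443, -0.1879, 0.1104]
tool_rot: [2.334, 2.101, 0.0]
contact_force: [-0.8, -2.5, -0.6]
opening: 0.0229
grip_force: 60.4
```

```bash
for i in 1; do python3 -m jog '[[[0,0,0.0015],[0,0,0]],[[0,0,0.003],[0,0,0]],[[0,0,0.0045],[0,0,0]],[[0,0,0.006],[0,0,0]],[[0,0,0.006],[0,0,0]]]'; done; python3 -m jog '[[[0,0,0.001],[0,0,0]],[[0,0,0.002],[0,0,0]],[[0,0,0.003],[0,0,0]],[[0,0,0.004],[0,0,0]],[[0,0,0.004],[0,0,0]]]'
```

```text
t: 10.75
tool_pos: [0.544, -0.1875, 0.1039]
tool_rot: [-2.335, -2.102, 0.0]
contact_force: [-1.3, -3.1, -1.4]
opening: 0.0228
grip_force: 60.3
t: 11.25
tool_pos: [0.5443, -0.1877, 0.1004]
tool_rot: [2.334, 2.101, 0.0]
contact_force: [-2.2, -2.7, -0.4]
opening: 0.023
grip_force: 60.7
```

```bash
python3 -m jog '[[[0,0,0.001],[0,0,0]],[[0,0,0.002],[0,0,0]],[[0,0,0.003],[0,0,0]],[[0,0,0.004],[0,0,0]],[[0,0,0.004],[0,0,0]]]'; python3 -m jog '[[[0,0,0.001],[0,0,0]],[[0,0,0.002],[0,0,0]],[[0,0,0.003],[0,0,0]],[[0,0,0.004],[0,0,0]],[[0,0,0.004],[0,0,0]]]'
```

```text
t: 11.75
tool_pos: [0.544, -0.1875, 0.096]
tool_rot: [-2.335, -2.102, 0.0]
contact_force: [-1.0, -3.5, -0.5]
opening: 0.0232
grip_force: 60.6
t: 12.25
tool_pos: [0.544, -0.1875, 0.092]
tool_rot: [-2.335, -2.102, 0.0]
contact_force: [-1.4, -2.1, 1.1]
opening: 0.0234
grip_force: 60.7
```

```bash
python3 -m jog '[[[0,0,0.001],[0,0,0]],[[0,0,0.002],[0,0,0]],[[0,0,0.003],[0,0,0]],[[0,0,0.003],[0,0,0]]]'; python3 -m jog '[[[0,0,0.001],[0,0,0]],[[0,0,0.002],[0,0,0]],[[0,0,0.003],[0,0,0]],[[0,0,0.003],[0,0,0]]]'
```

```text
t: 12.65
tool_pos: [0.544, -0.1875, 0.0891]
tool_rot: [-2.335, -2.102, 0.0]
contact_force: [-1.7, -3.3, 0.1]
opening: 0.0235
grip_force: 60.7
t: 13.05
tool_pos: [0.5441, -0.1876, 0.0861]
tool_rot: [2.335, 2.102, 0.0]
contact_force: [-1.6, -2.7, 0.8]
opening: 0.0236
grip_force: 60.7
```

```bash
python3 -m jog '[[[0,0,0.001],[0,0,0]],[[0,0,0.002],[0,0,0]],[[0,0,0.003],[0,0,0]],[[0,0,0.003],[0,0,0]]]'; python3 -m jog '[[[0,0,0.001],[0,0,0]],[[0,0,0.002],[0,0,0]],[[0,0,0.003],[0,0,0]],[[0,0,0.004],[0,0,0]],[[0,0,0.004],[0,0,0]]]'
```

```text
t: 13.45
tool_pos: [0.5438, -0.1875, 0.0825]
tool_rot: [-2.335, -2.101, 0.0]
contact_force: [-0.3, -3.2, -1.1]
opening: 0.0229
grip_force: 60.4
t: 13.95
tool_pos: [0.5439, -0.1875, 0.079]
tool_rot: [-2.335, -2.101, 0.0]
contact_force: [-0.9, -2.4, -1.3]
opening: 0.0233
grip_force: 60.3
```

```bash
python3 -m jog '[[[0,0,0.001],[0,0,0]],[[0,0,0.002],[0,0,0]],[[0,0,0.003],[0,0,0]],[[0,0,0.003],[0,0,0]]]';  python3 -m jog '[[[0,0,0],[0,0,0]],[[0,0,0],[0,0,0]]]'
```

```text
t: 14.35
tool_pos: [0.5441, -0.1875, 0.077]
tool_rot: [-2.335, -2.102, 0.0]
contact_force: [-4.8, -0.7, 4.9]
opening: 0.0231
grip_force: 61.1
t: 14.55
tool_pos: [0.5441, -0.1875, 0.0769]
tool_rot: [-2.335, -2.102, 0.0]
contact_force: [-4.7, -1.3, 4.6]
opening: 0.023
grip_force: 61.2
```

```bash
python3 -m jog '[[[0,0,0],[0,0,0]],[[0,0,0],[0,0,0]],[[0,0,0],[0,0,0]],[[0,0,0],[0,0,0]],[[0,0,0],[0,0,0]]]' 0.6; python3 -m jog '[[[0,0,-0.015],[0,0,0]],[[0,0,-0.04],[0,0,0]],[[0,0,-0.08],[0,0,0]],[[0,0,-0.12],[0,0,0]],[[0,0,-0.15],[0,0,0]]]'; python3 -m jog '[[[0.04,0,0],[0,0,0]],[[0.08,0,0],[0,0,0]],[[0.12,0,0],[0,0,0]],[[0.15,0,0],[0,0,0]],[[0.15,0,0],[0,0,0]]]'
python3 - <<'E'
from h import *
T,S=get("top"),get("side")
o=np.zeros((560,800,3),np.uint8)
o[:,:390]=cv2.resize(T["image"][180:260,270:326],(390,560),interpolation=2)
o[:,400:]=cv2.resize(S["image"][115:199,240:300],(400,560),interpolation=2)
cv2.imwrite("pics/done.png",o)
print(proj(S,[[.544,-.1875,.11],[.544,-.1875,.06]]),proj(T,[[.544,-.1875,.11],[.544,-.1875,.06]]))
E
```

```text
t: 15.05
tool_pos: [0.5441, -0.1874, 0.0762]
tool_rot: [-2.335, -2.102, -0.0]
contact_force: [0.7, -0.5, 0.3]
opening: 0.0516
grip_force: 0.0
t: 15.55
tool_pos: [0.5449, -0.1879, 0.2309]
tool_rot: [2.332, 2.099, 0.003]
contact_force: [0.5, -0.6, 0.8]
opening: 0.0514
grip_force: 0.0
t: 16.05
tool_pos: [0.5601, -0.0353, 0.2278]
tool_rot: [2.33, 2.107, 0.003]
contact_force: [-1.0, -0.4, -0.3]
opening: 0.0511
grip_force: 0.0
[[268.53591208 149.13111073]
 [268.11340836 162.9249977 ]] [[298.76053466 217.10830531]
 [296.78386738 220.27431201]]
```

View pics/done.png

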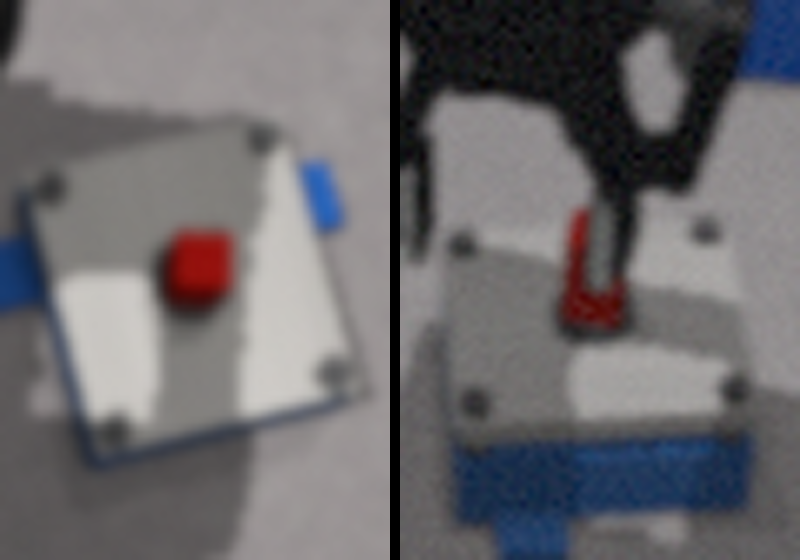

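The views show the pin upright, with its red top at top-view px (298.5, 218) and its collar on the plate at side-view px (269, 163). The gripper is well clear.

```bash
python3 -c "
from station import job;print(job.finish_job())"
```

```text
the job is handed in; nothing more can be done
None
```

The tapered pin is home in the bracket stack with its collar on the top plate, upright and released. Readings taken during insertion and the drag stayed under about 7 N, the other parts were left untouched, and the job is handed in at about 16 s (no verdict was returned).

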